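# Tug through the toy dock gate

### The arm

A 6-joint arm with a two-finger parallel gripper is mounted at the origin on the work surface. World frame = base frame: x ahead of the robot, y to its left, z up, the work surface at z = 0. Lengths are in m, angles in rad, forces in N, time in s.
With the tool pointing down it reaches from about 0.35 to 0.85 m from the base axis. Payload 8.1 kg.
Tool frame: the origin (TCP) lies on the mounting face of the last link; the fingertips stand 186 mm ahead of it and the grasp point (between the pads) lies 167 mm ahead of it; z points along the fingers, y is the line along which they close (so a half turn about z gives the same grasp; the last joint's range is limited). The gripper opens to 93 mm and grips with 3 to 60 N. Pads are 15 mm wide; open, the fingers measure 128 mm over their backs; the gripper's body (75 mm by 188 mm) begins 65 mm behind the grasp point.
Start: joints at [-1.353, 0.13, 1.488, -0, 1.523, -0.085], TCP at [0.179, -0.573, 0.405] pointing down, gripper open.
Joint ranges: [-2.96, 2.96], [-0.89, 2.26], [0.02, 2.5], [-1.34, 4.48], [0, 2.73], [-2.66, 2.66]. Speed limits (rad/s): [2.39, 2.39, 2.79, 3.14, 3.14, 3.14].

### API

Orientations are given as a rotation vector (axis times angle).
In Python, from plant import read_state, read_camera, camera_params, close_job gives the robot as it stands. The module is installed in compiled form; this text tells all that it offers.
- The arm moves only by the tool servo_tool, never from a script. Its argument "increments" is a list of rows, each an object with "slide": the shift along the tool's x, y, z in mm, a list of three; "dr": the turn, a rotation vector about the tool's x, y, z in rad, a list of three; "jaw": the closure, from 0 (fully open) to 1 (shut). In form: [{"slide": [x, y, z], "dr": [ax, ay, az], "jaw": jaw}, ...]. A call has 1 to 20 rows; each row is the pose to reach, as a shift and turn from the pose commanded when the call began, along the tool's axes at that moment; what a row does not reach only later rows make up. A row lasts 1/10 s, in which the tool goes at most 50 mm and 8.59 degrees, less where a joint would pass 70% of its speed; a pose out of reach is approached as far as the arm can. A call with a gripper value outside its range is refused whole. The fingers move at their own pace and stop on an object; "force" is the grip in N (left out, the last holds). Time passes only in rows, so rows that repeat a pose let the fingers close. It gives the time, the measured TCP pose, the force, the opening and the grip force at its end, in the units of the state.
- read_state(): the state, without advancing time (a new reading comes with each control period).
- read_camera(name): name is "scene" or "top" or "wrist"; returns (picture, depth): 400x640x3 uint8, red, green, blue; 400x640 float32, m along the optical axis (not along the pixel's ray), 0 where there is no reading.
- camera_params(name): a dict with "fx", "fy", "cx", "cy" (pixels), "rvec" (rotation vector, rad) and "tvec" (3), from world to camera coordinates, as OpenCV has them. Camera axes: x right, y down, z forward; pixel columns grow to the right and rows downward; lengths in m; the calibration is good to about 2 mm. The wrist camera is an equidistant fisheye: a pixel r from the principal point sees the ray r / f radians off the axis. A picture is of the moment at which its call begins: read the wrist's pose just before it. camera_params takes no time and is no camera call; for the wrist camera it gives the pose at the moment of the call.
- close_job(): hands the job in; it is judged then, once.
The state is a dict: "t": time; "q": joint angles; "dq": joint speeds; "joint_torque": joint torques, N m; "tool_pos": TCP position; "orientation": TCP orientation; "force": force on the tool from outside, world axes, zero at the start; "wrist_torque": the same for the moment, N m; "opening": finger opening in m; "gripper_force": force on a finger pad.
Only numpy, scipy, OpenCV 4.12 (cv2) and the standard library are available. Lean on these libraries where they do the work, as an engineer would, in place of code of your own. Each camera call takes 0.05 s, during which the arm holds its last target. There are 200 camera calls.

### The job

Dock the teal toy tugboat: with one fingertip swing the red spring gate of the toy harbour open before the boat reaches it, keep holding it open with that finger, and with the other finger gently push the tug along its channel until it is wholly inside the basin, then come away so that the gate swings shut behind it. Only push, never lift or pinch the boat, and leave the other toys where they are.

Things in the scene. Friction and masses are not known exactly. Their poses are not given: they have to be found in the camera images.
- harbour: Fixed open-topped toy harbour on a pale blue board 6 mm thick. Origin at table height below the gate line; +x is the boat's way into the basin, +y left, z up. Board x -150 to 225, y -60 to 120 mm. Closed gate along x = 0. Basin: right wall inner face y = -45, left wall y = 62, end wall x = 215 mm, tops 26, 40 and 40 mm above the table.
- gate (a joint): Angle of the red gate leaf about its upright hinge at harbour x = 0, y = 50 mm: 0 closed across lane and channel, positive into the basin, stop at 1.65. A spring always closes it (0.025 N m closed, 0.1 N m wide open), in about a second once free. Leaf 92 mm wide, 6 mm thick, bottom 18 and top 56 mm above the table (it passes over the kerb).
- gate_edge (a point): Middle of the free edge of the gate leaf, 92 mm from the hinge axis and 37 mm above the table.
- tug: Loose teal plastic tugboat of about 70 g, 48 mm long, 36 mm wide, standing in the channel outside the gate. Origin under its middle, x towards its rounded bow (24 mm ahead), flat stern 24 mm behind; hull 24 mm high, with a white cabin and an orange funnel up to 48 mm above its underside. Its underside is 6 mm above the table, on the board. The channel leaves it 2 mm each side.
- halfmoon: Bystander: beechwood half-moon block, 60 x 30 x 25 mm, lying on the left quay of the harbour beside the basin; origin under its middle.
- sailor: Bystander: small yellow wooden peg figure, 24 mm wide, 45 mm tall, standing on the left part of the board outside the basin; origin under its middle.
- jar: Bystander: closed glass jar of marbles, 76 mm wide, 110 mm tall; origin under its middle.
- carriage: Bystander: red wooden train carriage, 100 x 56 x 48 mm, long along its x; origin under its middle.
- bucket: Bystander: grey aluminium toy bucket, 96 mm wide, 85 mm tall; origin under its middle.
- arch: Bystander: blue wooden arch block, 30 x 90 x 70 mm; origin under its middle.
- channel (a point): Middle of the boat channel on the gate line: harbour x = 0, y = -25 mm, on the board, 6 mm above the table; axes as the harbour's. The channel is 40 mm wide (y -45 to -5) and runs from x = -140 to 210 mm between the right wall and a low brown wooden kerb (y -5 to 1 mm, top 14 mm above the table).
- finger_lane (a point): Middle of the clear lane left of the kerb, on the gate line: harbour x = 0, y = 26 mm, on the board, 6 mm above the table; axes as the harbour's. Here a finger can push the gate: free from y = 1 to 50 mm; beyond stands the hinge post (12 mm thick, centre y = 57, 64 mm tall). Lane and basin are open above.

How it is judged:
By the outcome, as a careful person would: the job done as asked, in the order asked, and still so for the second after the job is handed in, with the robot touching nothing.
It also fails if it takes over 40 s, if anything falls off the work surface, if the arm or the gripper's body presses on something with over 40 N, if the wrist force passes 120 N, or if a joint passes its speed limit or range.

## Working session

There is one attempt and no reset: what is moved stays moved. The work goes in short steps, Python scripts to look and compute and a tool call to move; the robot and the scene stay as the last step left them, time stands still between calls to the robot, and variables do not carry over. Pictures are saved under pics/ and viewed, at most 10 in all, crops included, and the job is handed in when it is done.

Besides the shell and the picture viewer there is one more tool, called after "Call:" by a JSON object that holds its "name" and its "arguments", one argument or row to a line. servo_tool: Moves the arm, as the interface text tells. Its arguments: {"type":"object","properties":{"increments":{"type":"array"},"force":{"type":"number"}},"required":["increments"]}

```bash
mkdir -p pics; cat > h.py <<'E'
import numpy as np,cv2
from plant import *
def grab(n):
    p,d=read_camera(n);np.savez(n+'.npz',p=p,d=d);return p,d
def world(n,u,v,z=None):
    c=camera_params(n);R=cv2.Rodrigues(np.array(c['rvec'],float))[0];t=np.array(c['tvec'],float)
    r=np.array([(u-c['cx'])/c['fx'],(v-c['cy'])/c['fy'],1.])
    o=-R.T@t;r=R.T@r
    if z is None:
        return o+r*float(np.load(n+'.npz')['d'][int(v),int(u)])
    return o+r*(z-o[2])/r[2]
E
python3 - <<'E'
from h import *
for n in('top','scene'):
    p,d=grab(n);cv2.imwrite(f'pics/{n}1.png',cv2.resize(p[:,:,::-1],(800,500)))
print(read_state()); print(camera_params('top'))
E
```

```text
{'t': 0.1, 'q': array([-1.35339854e+00,  1.31060172e-01,  1.48913647e+00, -1.68158693e-06,
        1.52299692e+00, -8.54111051e-02]), 'dq': array([-2.15475250e-05, -5.31197673e-04, -2.18978936e-03,  2.78076432e-03,
       -1.69436035e-04, -6.20009170e-04]), 'joint_torque': array([ 2.39445042e-03, -5.61338854e+01, -4.93097234e+01,  7.70280906e-02,
        2.91183213e-02, -6.13589350e-05]), 'tool_pos': array([ 0.17889325, -0.57250284,  0.40382594]), 'orientation': array([-3.10407448e+00, -4.73595134e-01,  1.68380103e-04]), 'force': array([ 0.01839691,  0.1752404 , -0.33034218]), 'wrist_torque': array([-0.04019788,  0.02221427, -0.00989974]), 'gripper_force': 0.0, 'opening': 0.09287481796325828}
{'fx': 431.0864114689495, 'fy': 431.0864114689495, 'cx': 325.7291149598126, 'cy': 201.54518419977305, 'rvec': array([ 2.20276814, -2.13835737,  0.15141726]), 'tvec': array([-0.00378544,  0.61359337,  1.21158366])}
```

View pics/top1.png

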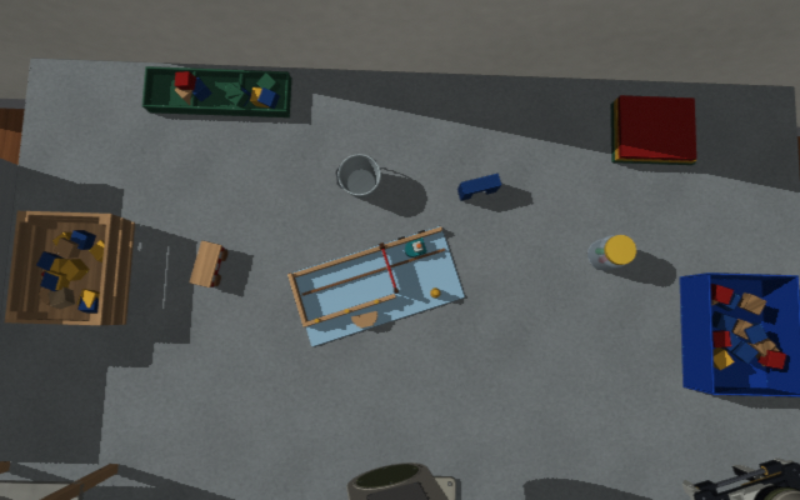

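View pics/scene1.png

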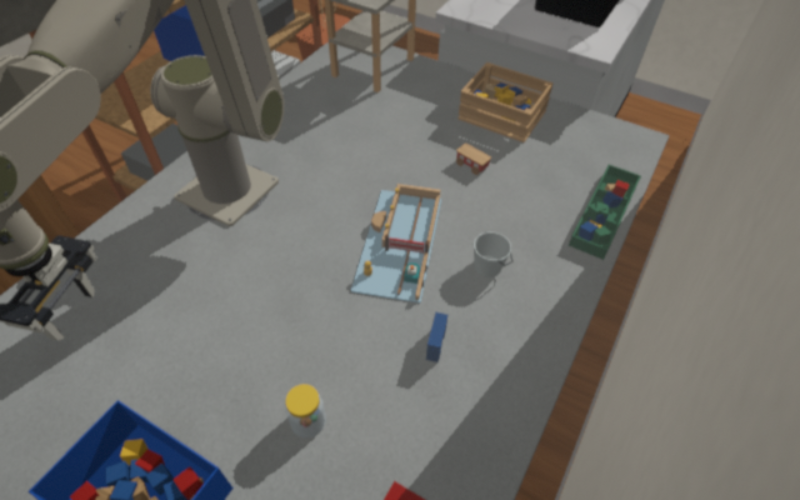

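```bash
python3 - <<'E'
from h import *
p=np.load('top.npz')['p'][170:290,220:380]
cv2.imwrite('pics/c1.png',cv2.resize(p[:,:,::-1],(800,600),interpolation=cv2.INTER_CUBIC))
E
```

```text
(no output)
```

View pics/c1.png

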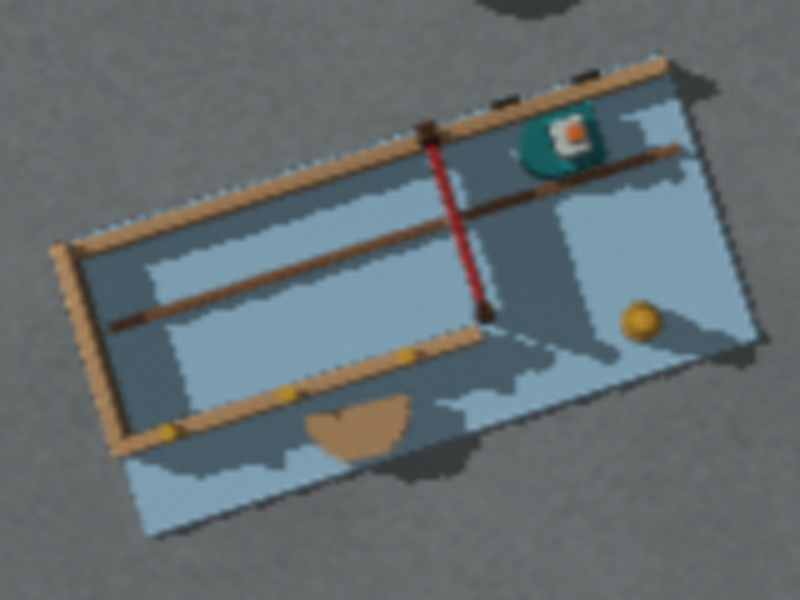

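The crop shows board corners (762,341) and (150,537), hinge post top (486,315), kerb ends (680,150) and (112,327), tug stern at about x≈602, bow at (518,152), and sailor at (642,318).

```bash
cat >> h.py <<'E'
from scipy.optimize import least_squares
def crop(u,v): return 220+u/5-.4,170+v/5-.4
pts=[((762,341),(-.150,.120,.006)),((150,537),(.225,.120,.006)),((486,315),(0,.057,.064)),((680,150),(-.140,-.002,.014)),((112,327),(.210,-.002,.014)),((124,437),(.215,.062,.040))]
E
python3 - <<'E'
from h import *
W=np.array([world('top',*crop(*a),z=b[2]) for a,b in pts]);H=np.array([b for a,b in pts])
def f(s):
    c,n=np.cos(s[2]),np.sin(s[2]);return (s[:2]+H[:,:2]@np.array([[c,n],[-n,c]])-W[:,:2]).ravel()
s=least_squares(f,[.5,0,1.6]).x
print(s,np.round(f(s)*1000,1)); np.save('harb.npy',s)
c,n=np.cos(s[2]),np.sin(s[2])
for nm,a,z in[('stern',(602,135),.03),('bow',(518,152),.03),('funnel',(576,132),.054),('sailor',(642,318),.05),('halfm',(360,425),.031),('gatefree',(433,147),.056),('wallend',(664,68),.026)]:
    w=world('top',*crop(*a),z=z);d=w[:2]-s[:2];u,v=crop(*a)
    print(nm,np.round(w*1000),'harb',np.round(1000*np.array([c*d[0]+n*d[1],-n*d[0]+c*d[1]])),'depthz',world('top',u,v)[2])
E
```

```text
[0.57713289 0.05622787 1.90607258] [-0.7  0.5 -0.7  1.4  1.6 -0.1  0.5 -1.3 -0.7  0.7 -0.  -1.3]
stern [630. -27.  30.] harb [-96. -23.] depthz 0.009695528571784351
bow [618.  22.  30.] harb [-46. -28.] depthz 0.006561236931082126
funnel [628. -11.  54.] harb [-80. -26.] depthz 0.05726011089028327
sailor [523. -51.  50.] harb [-84.  86.] depthz 0.04939251924037391
halfm [458. 108.  31.] harb [88. 95.] depthz 0.034826870781606845
gatefree [617.  71.  56.] harb [  1. -42.] depthz 0.060976472492055844
wallend [671. -63.  26.] harb [-143.  -50.] depthz 0.02225885042956821
```

```bash
cat >> h.py <<'E'
def rows(seq):
    """seq: (boat finger xy, gate finger xy in harbour mm, tip z mm) -> servo rows"""
    s=np.load('harb.npy');c,n=np.cos(s[2]),np.sin(s[2]);A=np.array([[c,-n],[n,c]])
    st=read_state();R=cv2.Rodrigues(st['orientation'])[0];p=st['tool_pos']
    print('t',st['t'],'open',st['opening'],'F',np.round(st['force'],2))
    for b,g,z in seq:
        B=s[:2]+A@np.array(b)/1e3;G=s[:2]+A@np.array(g)/1e3;d=B-G;L=np.hypot(*d);y=np.r_[d/L,0]
        T=np.c_[np.cross(y,[0,0,-1]),y,[0,0,-1]]
        tgt=np.r_[(B+G)/2,z/1e3+.186]
        print(np.round(R.T@(tgt-p)*1e3).tolist(),np.round(cv2.Rodrigues(R.T@T)[0].ravel(),3).tolist(),'jaw',round(1-(L*1e3-17.5)/93,3))
def fingers():
    s=np.load('harb.npy');c,n=np.cos(s[2]),np.sin(s[2]);A=np.array([[c,-n],[n,c]])
    st=read_state();R=cv2.Rodrigues(st['orientation'])[0];p=st['tool_pos']+R[:,2]*.186
    for k in(1,-1):
        w=p+k*R[:,1]*(st['opening']/2+.00875);print('boat' if k>0 else 'gate',np.round(1e3*A.T@(w[:2]-s[:2]),1),round(w[2]*1e3,1))
E
python3 -c "
from h import *
rows([((-114,-25),(-24,24),200),((-114,-25),(-24,24),100)]);fingers()"
```

```text
t 0.1 open 0.09287481796325828 F [ 0.02  0.18 -0.33]
[570.0, -412.0, 19.0] [-0.002, -0.001, -0.531] jaw 0.086
[570.0, -412.0, 119.0] [-0.002, -0.001, -0.531] jaw 0.086
boat [-517.6  584.7] 217.7
gate [-407.2  581.1] 217.9
```

Call:
{"name": "servo_tool", "arguments": {
  "increments": [
    {"slide": [570, -412, 19], "dr": [0, 0, -0.53], "jaw": 0.086},
    {"slide": [570, -412, 19], "dr": [0, 0, -0.53], "jaw": 0.086},
    {"slide": [570, -412, 19], "dr": [0, 0, -0.53], "jaw": 0.086},
    {"slide": [570, -412, 19], "dr": [0, 0, -0.53], "jaw": 0.086},
    {"slide": [570, -412, 19], "dr": [0, 0, -0.53], "jaw": 0.086},
    {"slide": [570, -412, 19], "dr": [0, 0, -0.53], "jaw": 0.086},
    {"slide": [570, -412, 19], "dr": [0, 0, -0.53], "jaw": 0.086},
    {"slide": [570, -412, 19], "dr": [0, 0, -0.53], "jaw": 0.086},
    {"slide": [570, -412, 19], "dr": [0, 0, -0.53], "jaw": 0.086},
    {"slide": [570, -412, 19], "dr": [0, 0, -0.53], "jaw": 0.086},
    {"slide": [570, -412, 19], "dr": [0, 0, -0.53], "jaw": 0.086},
    {"slide": [570, -412, 19], "dr": [0, 0, -0.53], "jaw": 0.086},
    {"slide": [570, -412, 19], "dr": [0, 0, -0.53], "jaw": 0.086},
    {"slide": [570, -412, 19], "dr": [0, 0, -0.53], "jaw": 0.086},
    {"slide": [570, -412, 19], "dr": [0, 0, -0.53], "jaw": 0.086},
    {"slide": [570, -412, 19], "dr": [0, 0, -0.53], "jaw": 0.086},
    {"slide": [570, -412, 19], "dr": [0, 0, -0.53], "jaw": 0.086},
    {"slide": [570, -412, 19], "dr": [0, 0, -0.53], "jaw": 0.086},
    {"slide": [570, -412, 19], "dr": [0, 0, -0.53], "jaw": 0.086},
    {"slide": [570, -412, 19], "dr": [0, 0, -0.53], "jaw": 0.086}
  ],
  "force": 20
}}

```text
t: 2.1
tool_pos: [0.5998, -0.0105, 0.3861]
orientation: [2.874, 1.268, 0.001]
force: [-0.2, 0.1, -0.1]
opening: 0.0849
gripper_force: 0.0
```

```bash
python3 - <<'E'
from h import *
rows([((-114,-25),(-24,24),75),((-114,-25),(-24,24),13)]);fingers()
p,d=grab('wrist');cv2.imwrite('pics/w1.png',cv2.resize(p[:,:,::-1],(800,500)))
E
```

```text
t 2.1 open 0.08493708666330403 F [-0.19  0.11 -0.11]
[2.0, -1.0, 125.0] [0.0, -0.0, -0.003] jaw 0.086
[2.0, -1.0, 187.0] [0.0, -0.0, -0.003] jaw 0.086
boat [-115.5  -24. ] 200.1
gate [-25.4  24.8] 200.1
```

View pics/w1.png

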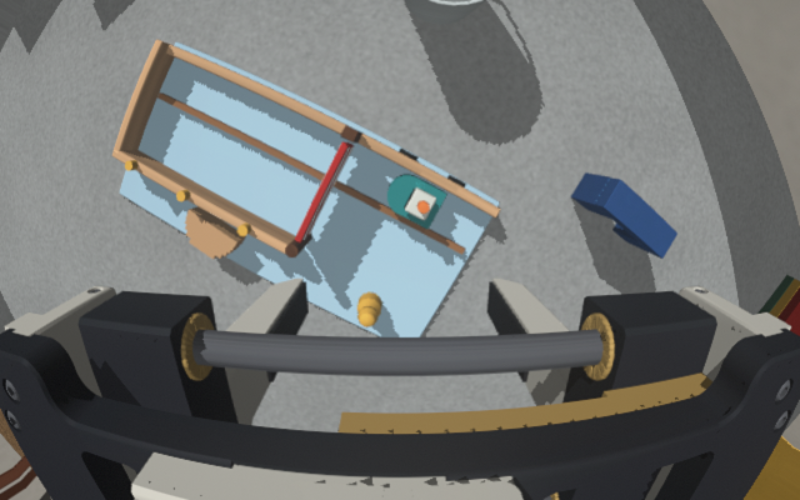

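```bash
python3 - <<'E'
from h import *
p=np.load('wrist.npz')['p'][90:240,220:420]
cv2.imwrite('pics/w1c.png',cv2.resize(p[:,:,::-1],(800,600),interpolation=cv2.INTER_CUBIC))
c=camera_params('wrist');K=np.array([[c['fx'],0,c['cx']],[0,c['fy'],c['cy']],[0,0,1]],float);s=np.load('harb.npy')
def proj(x,y,z):
    w=np.array([s[0]+(np.cos(s[2])*x-np.sin(s[2])*y)/1e3,s[1]+(np.sin(s[2])*x+np.cos(s[2])*y)/1e3,z/1e3])
    u=cv2.fisheye.projectPoints(w.reshape(1,1,3),np.array(c['rvec'],float),np.array(c['tvec'],float),K,np.zeros(4))[0].ravel()
    return np.round((u-[220,90])*4)
for n,a in dict(sternL=(-95,-7,30),sternR=(-95,-43,30),bow=(-47,-25,30),post=(0,57,64),kerb=(-140,-2,14),board=(-150,120,6),funnel=(-80,-25,54)).items():print(n,proj(*a))
E
```

```text
sternL [482. 380.]
sternR [545. 267.]
bow [360. 241.]
post [ 49. 451.]
kerb [600. 453.]
board [430. 771.]
funnel [471. 312.]
```

View pics/w1c.png

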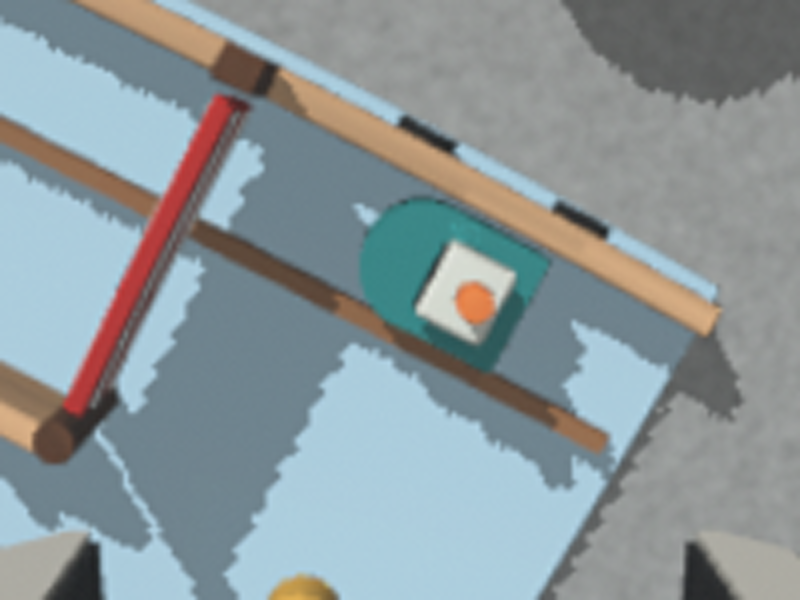

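Predicted stern corners (482,380)/(545,267) match the seen ones (487,372)/(549,262) to within about 2 mm, so the stern is at x ≈ −95. Descending.

Call:
{"name": "servo_tool", "arguments": {
  "increments": [
    {"slide": [1, -1, 45], "dr": [0, 0, 0], "jaw": 0.086},
    {"slide": [1, -1, 90], "dr": [0, 0, 0], "jaw": 0.086},
    {"slide": [1, -1, 120], "dr": [0, 0, 0], "jaw": 0.086},
    {"slide": [1, -1, 140], "dr": [0, 0, 0], "jaw": 0.086},
    {"slide": [1, -1, 155], "dr": [0, 0, 0], "jaw": 0.086},
    {"slide": [1, -1, 170], "dr": [0, 0, 0], "jaw": 0.086},
    {"slide": [1, -1, 180], "dr": [0, 0, 0], "jaw": 0.086},
    {"slide": [1, -1, 186], "dr": [0, 0, 0], "jaw": 0.086},
    {"slide": [1, -1, 186], "dr": [0, 0, 0], "jaw": 0.086}
  ]
}}

```text
t: 3.05
tool_pos: [0.6, -0.0081, 0.1993]
orientation: [-2.873, -1.27, 0.001]
force: [0.2, 0.5, 0.4]
opening: 0.0849
gripper_force: 0.0
```

```bash
python3 - <<'E'
from h import *
fingers()
S=[((-112,-25),(-14,24),14)]
for d in(10,20,30,40,49):S.append(((-112+d,-25),(-14+d,24),14))
rows(S)
p,d=grab('scene');cv2.imwrite('pics/s2.png',cv2.resize(p[130:260,260:380,::-1],(600,600),interpolation=cv2.INTER_CUBIC))
E
```

```text
boat [-113.1  -24.7] 13.2
gate [-23.2  24.1] 13.3
t 3.05 open 0.08485284668500437 F [0.25 0.5  0.36]
[3.0, -5.0, -1.0] [-0.001, 0.0, 0.034] jaw 0.01
[7.0, -13.0, -1.0] [-0.001, 0.0, 0.034] jaw 0.01
[12.0, -22.0, -1.0] [-0.001, 0.0, 0.034] jaw 0.01
[17.0, -31.0, -1.0] [-0.001, 0.0, 0.034] jaw 0.01
[22.0, -40.0, -1.0] [-0.001, 0.0, 0.034] jaw 0.01
[26.0, -48.0, -1.0] [-0.001, 0.0, 0.034] jaw 0.01
```

View pics/s2.png

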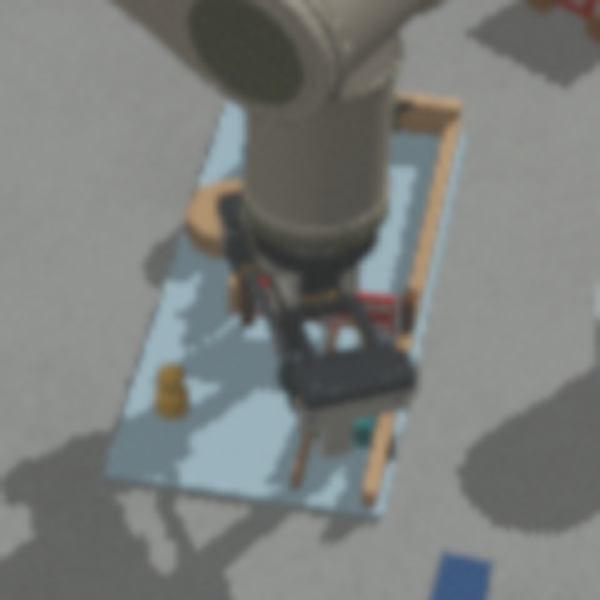

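The scene view shows the boat finger down behind the tug's stern (~(345,435)) with the other finger in the lane at the gate. I'll open the jaw and start pushing.

Call:
{"name": "servo_tool", "arguments": {
  "increments": [
    {"slide": [1.5, -2.5, 0], "dr": [0, 0, 0.017], "jaw": 0.04},
    {"slide": [3, -5, 0], "dr": [0, 0, 0.034], "jaw": 0.01},
    {"slide": [3, -5, 0], "dr": [0, 0, 0.034], "jaw": 0.01},
    {"slide": [5, -9, 0], "dr": [0, 0, 0.034], "jaw": 0.01},
    {"slide": [7, -13, 0], "dr": [0, 0, 0.034], "jaw": 0.01},
    {"slide": [9.5, -17.5, 0], "dr": [0, 0, 0.034], "jaw": 0.01},
    {"slide": [12, -22, 0], "dr": [0, 0, 0.034], "jaw": 0.01},
    {"slide": [14.5, -26.5, 0], "dr": [0, 0, 0.034], "jaw": 0.01},
    {"slide": [17, -31, 0], "dr": [0, 0, 0.034], "jaw": 0.01},
    {"slide": [19.5, -35.5, 0], "dr": [0, 0, 0.034], "jaw": 0.01},
    {"slide": [22, -40, 0], "dr": [0, 0, 0.034], "jaw": 0.01},
    {"slide": [24, -44, 0], "dr": [0, 0, 0.034], "jaw": 0.01},
    {"slide": [24, -44, 0], "dr": [0, 0, 0.034], "jaw": 0.01}
  ]
}}

```text
t: 4.4
tool_pos: [0.5837, 0.04, 0.2]
orientation: [-2.894, -1.222, -0.001]
force: [3.4, -0.2, 1.9]
opening: 0.0924
gripper_force: 1.5
```

```bash
python3 - <<'E'
from h import *
fingers()
b0=np.array([-66.,-25]);g0=np.array([32.,24]);b1=np.array([80.,-25]);g1=np.array([72.,35])
rows([(b0+(b1-b0)*k/9,g0+(g1-g0)*k/9,14) for k in range(1,10)])
p,d=grab('wrist');cv2.imwrite('pics/w2.png',cv2.resize(p[:,:,::-1],(800,500)))
E
```

```text
boat [-66.6 -25.6] 14.0
gate [31.7 23.6] 14.0
t 4.4 open 0.09243239416365807 F [ 3.37 -0.23  1.95]
[4.0, -10.0, -0.0] [0.0, -0.001, -0.063] jaw 0.115
[8.0, -20.0, 0.0] [0.0, -0.001, -0.141] jaw 0.215
[12.0, -29.0, 0.0] [0.0, -0.001, -0.235] jaw 0.308
[16.0, -39.0, 0.0] [0.0, -0.001, -0.35] jaw 0.391
[20.0, -48.0, 0.0] [0.0, -0.001, -0.49] jaw 0.462
[24.0, -58.0, 0.0] [0.0, -0.001, -0.655] jaw 0.515
[28.0, -67.0, 0.0] [0.0, -0.001, -0.843] jaw 0.547
[33.0, -77.0, 0.0] [0.0, -0.001, -1.043] jaw 0.555
[37.0, -86.0, 0.0] [0.001, -0.001, -1.239] jaw 0.537
```

View pics/w2.png

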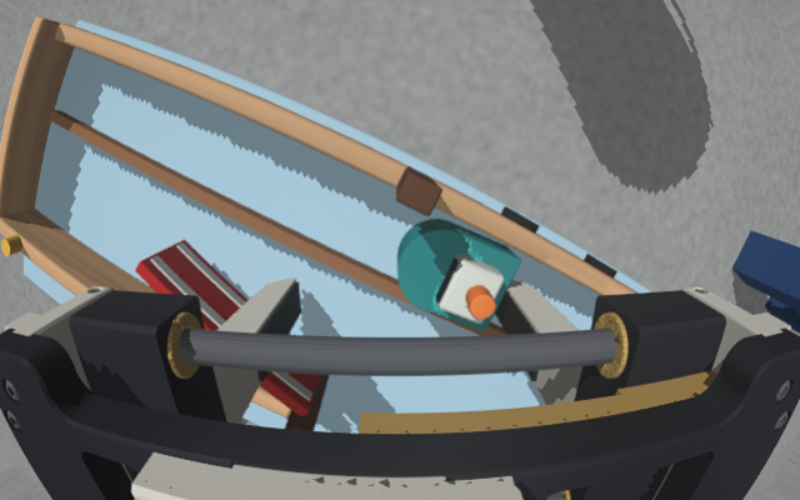

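The wrist view shows the gate (red, (220,300)) held wide open by the left finger. The tug's bow (400,260) is just short of the gate line, and the other finger is at its stern (510,300). I'll keep pushing, turning and closing the jaw as it goes.

Call:
{"name": "servo_tool", "arguments": {
  "increments": [
    {"slide": [1.3, -3.3, 0], "dr": [0, 0, -0.02], "jaw": 0.045},
    {"slide": [2.7, -6.7, 0], "dr": [0, 0, -0.04], "jaw": 0.08},
    {"slide": [4, -10, 0], "dr": [0, 0, -0.063], "jaw": 0.115},
    {"slide": [5.3, -13.3, 0], "dr": [0, 0, -0.088], "jaw": 0.15},
    {"slide": [6.7, -16.7, 0], "dr": [0, 0, -0.114], "jaw": 0.183},
    {"slide": [8, -20, 0], "dr": [0, 0, -0.141], "jaw": 0.215},
    {"slide": [9.3, -23, 0], "dr": [0, 0, -0.171], "jaw": 0.247},
    {"slide": [10.7, -26, 0], "dr": [0, 0, -0.203], "jaw": 0.278},
    {"slide": [12, -29, 0], "dr": [0, 0, -0.235], "jaw": 0.308},
    {"slide": [13.3, -32.3, 0], "dr": [0, 0, -0.272], "jaw": 0.336},
    {"slide": [14.7, -35.6, 0], "dr": [0, 0, -0.31], "jaw": 0.364},
    {"slide": [16, -39, 0], "dr": [0, 0, -0.35], "jaw": 0.391},
    {"slide": [17.3, -42, 0], "dr": [0, 0, -0.396], "jaw": 0.415},
    {"slide": [18.7, -45, 0], "dr": [0, 0, -0.442], "jaw": 0.44},
    {"slide": [20, -48, 0], "dr": [0, 0, -0.49], "jaw": 0.462}
  ]
}}

```text
t: 5.95
tool_pos: [0.563, 0.0875, 0.1995]
orientation: [-2.508, -1.891, 0.0]
force: [3.6, -1.2, 0.2]
opening: 0.051
gripper_force: 1.8
```

```bash
python3 - <<'E'
from h import *
fingers()
b0=np.array([-66.,-25]);g0=np.array([32.,24]);b1=np.array([80.,-25]);g1=np.array([72.,35])
rows([(b0+(b1-b0)*k/9,g0+(g1-g0)*k/9,14) for k in (5,6,7,8,9)]+[((77,-25),(69,35),14)])
p,d=grab('wrist');cv2.imwrite('pics/w3.png',cv2.resize(p[:,:,::-1],(800,500)))
E
```

```text
boat [ 14.6 -24.8] 13.5
gate [54.  31.1] 13.5
t 5.95 open 0.050989222380685185 F [ 3.65 -1.16  0.18]
[1.0, 0.0, -1.0] [-0.001, -0.0, 0.003] jaw 0.462
[9.0, -6.0, -1.0] [-0.001, -0.0, -0.162] jaw 0.515
[17.0, -13.0, -0.0] [-0.0, -0.0, -0.35] jaw 0.547
[25.0, -19.0, -0.0] [-0.0, -0.0, -0.55] jaw 0.555
[33.0, -26.0, -0.0] [-0.0, -0.0, -0.746] jaw 0.537
[31.0, -24.0, -0.0] [-0.0, -0.0, -0.746] jaw 0.537
```

View pics/w3.png

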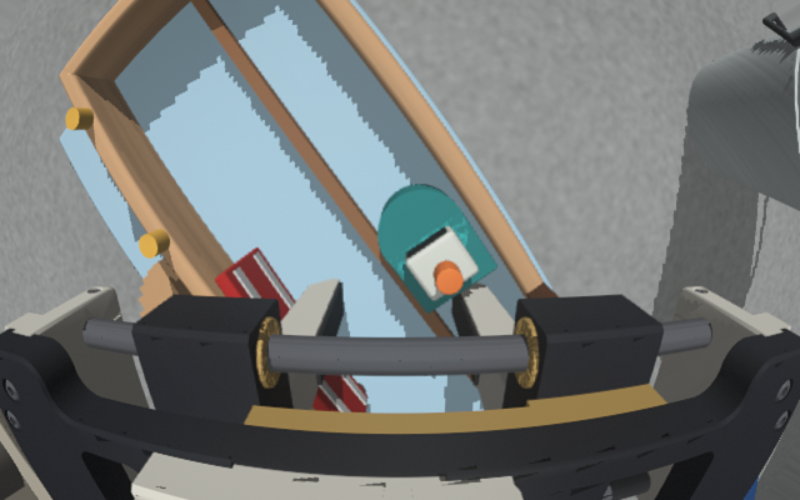

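The tug is past the gate post ((540,290)), and the red gate leaf is still held aside at about (250,280). I'll finish the push and then back off slightly.

Call:
{"name": "servo_tool", "arguments": {
  "increments": [
    {"slide": [3, -2, 0], "dr": [0, 0, -0.052], "jaw": 0.48},
    {"slide": [6, -4, 0], "dr": [0, 0, -0.106], "jaw": 0.5},
    {"slide": [9, -6, 0], "dr": [0, 0, -0.162], "jaw": 0.515},
    {"slide": [11.6, -8.3, 0], "dr": [0, 0, -0.223], "jaw": 0.527},
    {"slide": [14.3, -10.6, 0], "dr": [0, 0, -0.286], "jaw": 0.538},
    {"slide": [17, -13, 0], "dr": [0, 0, -0.35], "jaw": 0.547},
    {"slide": [19.6, -15, 0], "dr": [0, 0, -0.416], "jaw": 0.55},
    {"slide": [22.3, -17, 0], "dr": [0, 0, -0.483], "jaw": 0.553},
    {"slide": [25, -19, 0], "dr": [0, 0, -0.55], "jaw": 0.555},
    {"slide": [27.6, -21.3, 0], "dr": [0, 0, -0.615], "jaw": 0.55},
    {"slide": [30.3, -23.6, 0], "dr": [0, 0, -0.68], "jaw": 0.543},
    {"slide": [32, -25.2, 0], "dr": [0, 0, -0.72], "jaw": 0.54},
    {"slide": [33, -26, 0], "dr": [0, 0, -0.746], "jaw": 0.537},
    {"slide": [33, -26, 0], "dr": [0, 0, -0.746], "jaw": 0.537}
  ]
}}

```text
t: 7.4
tool_pos: [0.5471, 0.1263, 0.1994]
orientation: [-1.65, -2.672, 0.001]
force: [1.1, -0.4, -0.4]
opening: 0.0433
gripper_force: 0.8
```

```bash
python3 - <<'E'
from h import *
fingers()
rows([((80,-25),(72,35),14),((75,-25),(67,35),14)])
p,d=grab('wrist');cv2.imwrite('pics/w4.png',cv2.resize(p[:,:,::-1],(800,500)))
E
```

```text
boat [ 80.  -24.6] 13.4
gate [72.2 35.7] 13.4
t 7.4 open 0.043310421665031386 F [ 1.06 -0.38 -0.4 ]
[-0.0, 0.0, -1.0] [-0.001, -0.001, -0.003] jaw 0.537
[-5.0, -0.0, -1.0] [-0.001, -0.001, -0.003] jaw 0.537
```

View pics/w4.png

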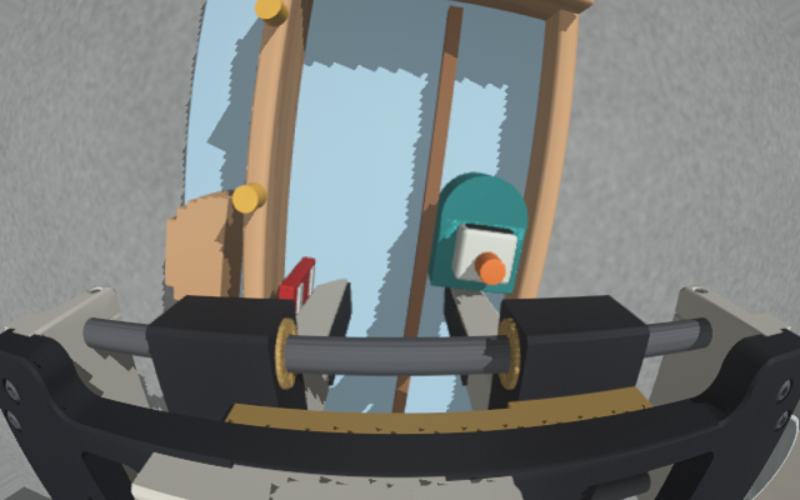

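The tug is straight in the basin with its stern at about x = 88, beyond the gate's 72 mm sweep, and the gate is held at about (300,280). Now I'll back off 5 mm and lift clear.

Call:
{"name": "servo_tool", "arguments": {
  "increments": [
    {"slide": [-2.5, 0, 0], "dr": [0, 0, 0], "jaw": 0.537},
    {"slide": [-5, 0, 0], "dr": [0, 0, 0], "jaw": 0.537},
    {"slide": [-5, 0, -20], "dr": [0, 0, 0], "jaw": 0.537},
    {"slide": [-5, 0, -60], "dr": [0, 0, 0], "jaw": 0.537},
    {"slide": [-5, 0, -110], "dr": [0, 0, 0], "jaw": 0.537},
    {"slide": [-5, 0, -160], "dr": [0, 0, 0], "jaw": 0.537},
    {"slide": [-5, 0, -200], "dr": [0, 0, 0], "jaw": 0.537},
    {"slide": [-50, 0, -200], "dr": [0, 0, 0], "jaw": 0.537},
    {"slide": [-95, 0, -200], "dr": [0, 0, 0], "jaw": 0.537},
    {"slide": [-140, 0, -200], "dr": [0, 0, 0], "jaw": 0.537},
    {"slide": [-185, 0, -200], "dr": [0, 0, 0], "jaw": 0.537},
    {"slide": [-220, 0, -200], "dr": [0, 0, 0], "jaw": 0.537},
    {"slide": [-220, 0, -200], "dr": [0, 0, 0], "jaw": 0.537},
    {"slide": [-220, 0, -200], "dr": [0, 0, 0], "jaw": 0.537},
    {"slide": [-220, 0, -200], "dr": [0, 0, 0], "jaw": 0.537},
    {"slide": [-220, 0, -200], "dr": [0, 0, 0], "jaw": 0.537},
    {"slide": [-220, 0, -200], "dr": [0, 0, 0], "jaw": 0.537},
    {"slide": [-220, 0, -200], "dr": [0, 0, 0], "jaw": 0.537},
    {"slide": [-220, 0, -200], "dr": [0, 0, 0], "jaw": 0.537},
    {"slide": [-220, 0, -200], "dr": [0, 0, 0], "jaw": 0.537}
  ]
}}

```text
t: 9.45
tool_pos: [0.6459, -0.0705, 0.3998]
orientation: [1.651, 2.673, 0.0]
force: [-0.5, 0.6, -0.1]
opening: 0.0433
gripper_force: 0.0
```

```bash
python3 - <<'E'
from h import *
p,d=grab('wrist');q,d=grab('top')
cv2.imwrite('pics/end.png',np.vstack([cv2.resize(p[:,:,::-1],(480,300)),cv2.resize(q[150:300,200:440,::-1],(480,300),interpolation=cv2.INTER_CUBIC)]))
E
```

```text
(no output)
```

View pics/end.png

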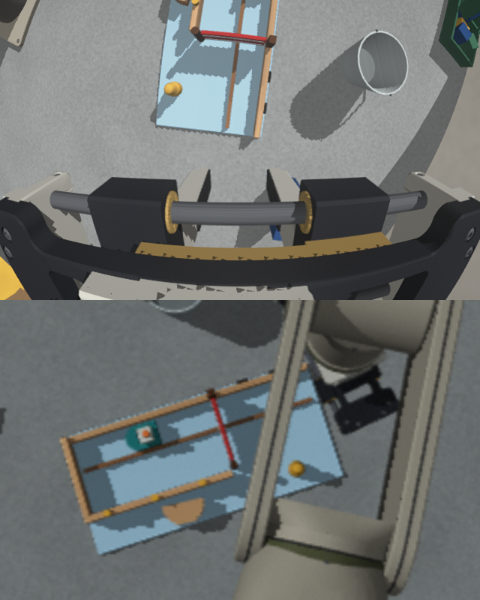

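The gate is shut ((220,430) in the lower view), the tug is in the basin at (145,435), the sailor and half-moon haven't moved, and the gripper is clear.

```bash
python3 -c "
from plant import *
print(close_job())"
```

```text
the job is handed in; nothing more can be done
None
```

The tug is docked wholly inside the basin with the gate shut behind it; in the last pictures the sailor and half-moon were where they started and the arm was clear. The job was handed in at about 9.5 s, and the interface returned no verdict.

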